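# Snap the blue cap onto the open port and keep it pressed

### The arm

A 7-joint arm with a two-finger parallel gripper is mounted at the origin on a cart in front of the work surface, level with it; the furniture and walls round the work are solid. World frame = base frame: x ahead of the robot, y to its left, z up, the work surface at z = 0. Lengths are in m, angles in rad, forces in N, time in s.
With the tool pointing down it reaches from about 0.4 to 0.85 m from the base axis. Payload 6.9 kg.
Tool frame: the origin (TCP) lies between the finger pads, 19 mm behind the fingertips; this is the grasp point; z points along the fingers, y is the line along which they close (so a half turn about z gives the same grasp; the last joint's range is limited). The gripper opens to 85 mm and grips with 20 to 120 N. Pads are 22 mm wide; open, the fingers measure 114 mm over their backs; the gripper's body (76 mm by 85 mm) begins 54 mm behind the grasp point. The pads swing forward as they close: fully open they stand 13 mm farther back than shut.
Start: joints at [1.333, 0.507, -0.238, 1.5, 0.126, 1.149, -0.155], TCP at [0.211, -0.588, 0.25] pointing down, gripper open.
Joint ranges: [-3.08, 3.08], [-0.24, 2.05], [-1.43, 1.35], [0, 2.5], [-1.52, 4.66], [0.17, 1.96], [-2.89, 2.89]. Speed limits (rad/s): [2.39, 2.39, 3.14, 3.14, 3.14, 3.14, 3.14].

### API

Orientations are given as a unit quaternion [w, x, y, z].
In Python, from station import ctrl, get_state, vision, ticket, models gives the robot as it stands. Calls block until the motion is done:
- ctrl.movep(position, orientation): joint-space move of the TCP to a pose.
- ctrl.movel(position, frame=None, max_speed=0.15): straight line of the TCP; frame=None keeps the orientation; max_speed is the mean speed in m/s.
- ctrl.set_joints(angles): joint-space move.
- ctrl.ungrasp() and ctrl.close_gripper(force=None): open the fingers fully, or close them until they stop; force is the grip in N (None keeps the last).
- ctrl.pause(seconds).
- ctrl.ik(position, orientation): joint angles nearest the present ones, or None.
- get_state(): the state.
- vision.grab_frame(name): name is "scene" or "top" or "wrist"; returns (picture, depth): 400x640x3 uint8, blue, green, red; 400x640 float32, m along the optical axis (not along the pixel's ray), 0 where there is no reading.
- vision.camera_info(name): a dict with "mtx" (3x3 intrinsics, pixels), "R" (3x3) and "t" (3): a world point X has camera coordinates R X + t; the wrist camera has in their place "hand_eye" (4x4, takes a point from camera to tool coordinates, whose origin is the TCP and whose axes are the flange's). Camera axes: x right, y down, z forward; pixel columns grow to the right and rows downward; lengths in m; the calibration is good to about 2 mm. The wrist camera is an equidistant fisheye: a pixel r from the principal point sees the ray r / f radians off the axis. A picture is of the moment at which its call begins: read the wrist's pose just before it. camera_info takes no time and is no camera call.
A pose or a line that the arm cannot do raises ctrl.Unreachable and nothing moves.
- ticket.close_job(): hands the job in; it is judged then, once.
Trained networks look in the newest picture that a camera, given by its name, has taken for a name from the list of things; names that differ only in an ending like _2 or _b are one class to them, and where a whole thing is asked for, a point or a joint stands for the part that bears it (a point fixed in the world has none). Each returns a list of dicts, best first, with "p" (0 to 1); they miss things now and then, are a little off and sometimes report something else, mostly with a low value. They report only what shows in the picture. A call takes as long as a camera call.
- models.recognise(camera, target): "point" ([column, row] in pixels, amid what is visible of it).
- models.masks_of(camera, target): "mask" (400x640 bool, what is visible of it) and "point" ([column, row] in pixels, amid what is visible of it).
The state is a dict: "time": time; "qpos": joint angles; "qd": joint speeds; "tau": joint torques, N m; "tcp_pos": TCP position; "eef_rot": TCP orientation; "contact_force": force on the tool from outside, world axes, zero at the start; "wrist_torque": the same for the moment, N m; "width": finger opening in m; "gripper_force": force on a finger pad.
Only numpy, scipy, OpenCV 4.12 (cv2) and the standard library are available. Lean on these libraries where they do the work, as an engineer would, in place of code of your own. Each camera call takes 0.05 s, during which the arm holds its last target. There are 200 camera calls.

### The job

One of the three snap ports on the grey test fixture is still open. Pick up the blue cap, press it straight down onto the open port's stud until it clicks, and keep pressing after the click until the brass spring collar underneath is pushed fully down. Finish while still holding the cap pressed down there - do not let go - and leave the other things on the bench where they are.

Things in the scene. Friction and masses are not known exactly. Their poses are not given: they have to be found in the camera images.
- snap_cap: loose blue plastic snap cap, 60 g, standing upright on the bench, open end down, round. Origin: centre of its underside; z up. Skirt 36 mm across from z = 0 to 16 mm, then a fluted grip 28 mm across from 16 to 42 mm (top). Bore 18 mm across, 31 mm deep, with a rounded 5 mm high lip at the mouth and a wider groove behind it.
- cap_grip (a point): point on the blue cap's axis 38 mm above its underside, at the grip; a TCP here puts the fingertips 19 mm above the underside, just above the skirt
- open_port: the open port, fixed on top of the grey fixture: 46 mm square steel flange 4 mm thick, a brass spring collar 32 mm across and an upright 16 mm steel stud with a round tip. Origin: centre of the flange's underside, on the stud's axis, z up. Relaxed collar top at z = 14 mm, stud tip at 38 mm. With the cap fully home the cap's underside is at z = 10 mm.
- stud_tip (a point): top of the open port's stud. Four spring balls stick out of the stud 18.4 mm below it, to a circle 23 mm across; the cap's lip is forced over them. They resist once the cap's underside is about 16 mm below this tip, take about 8 to 14 N, and give way at 21 mm below (the click: the push falls off and turns into a pull downward). The cap meets the collar at 24 mm and is home at 28 mm.
- open_port_collar (a joint): how far the brass collar is pushed down: 0 = relaxed, 0.004 m = fully down on its stop. Its spring takes about 2 N to start and 10 N to bottom; if the clicked-on cap is let go, it stays on but springs back up about 2 mm, so the collar is fully down only while pressed.
- fixture: grey test fixture with an aluminium top, fixed to the bench, 80 x 260 x 36 mm (x, y, z). Origin: centre of its underside. Three ports stand 80 mm apart along its y axis, on the middle of its top; which one is open varies.
- capped_port0: a port on the fixture that already has its orange cap on (36 mm across, top 54 mm above the fixture); origin at the centre of its flange's underside; leave it
- capped_port1: the other port with an orange cap on, alike; leave it
- flush_cutter: blue-handled cutters lying on the bench, 64 x 126 x 12 mm; origin under its centre; leave it
- plug_red: red test plug lying on the bench, 12 x 52 x 12 mm; origin under its centre; leave it
- relay_module: small blue relay board, 26 x 50 x 19 mm; origin under its centre; leave it

How it is judged:
By the outcome, as a careful person would: the job done as asked, in the order asked, and still so for the second after the job is handed in, while the arm keeps its last pose, push and grip.
It also fails if it takes over 42 s, if anything falls off the work surface, if the arm or the gripper's body presses on something with over 40 N, if the wrist force passes 120 N, or if a joint passes its speed limit or range.

## Working session

There is one attempt and no reset: what is moved stays moved. The work goes in short steps, each a Python script; the robot and the scene stay as the last script left them, time stands still between calls to the robot, and variables do not carry over. Pictures are saved under pics/ and viewed, at most 10 in all, crops included, and the job is handed in when it is done.

```bash
mkdir -p pics; ls; cat > h.py <<'E'
import numpy as np, cv2
from station import ctrl, get_state, vision, ticket, models
E
python3 - <<'E'
from h import *
ims=[]
for c in ("scene","top"):
    im,d=vision.grab_frame(c); ims.append(im); np.savez(f"pics/{c}0.npz",im=im,d=d)
    i=vision.camera_info(c); K,R,t=map(np.array,(i["mtx"],i["R"],i["t"]))
    print(c,"cam at",(-R.T@t).round(3))
    for n in ("snap_cap","open_port","stud_tip","capped_port0","fixture","relay_module","flush_cutter"):
        for r in models.masks_of(c,n)[:3]:
            m=r["mask"]&(d>0); v,u=np.nonzero(m)
            if len(v)==0: print(n,"empty");continue
            z=d[v,u]; P=(np.linalg.inv(K)@np.array([u*z,v*z,z])-t[:,None]).T@R
            print(n,round(r["p"],2),np.round(r["point"]),len(v),"med",np.median(P,0).round(3),"lo",np.percentile(P,3,axis=0).round(3),"hi",np.percentile(P,97,axis=0).round(3))
cv2.imwrite("pics/a.png",cv2.resize(np.vstack(ims),(480,600)))
print(get_state())
E
```

```text
pics
scene cam at [0.094 0.57  0.487]
snap_cap 0.53 [375. 204.] 317 med [ 0.431 -0.303  0.023] lo [ 0.418 -0.367  0.002] hi [ 0.468 -0.296  0.045]
open_port 0.86 [278. 236.] 439 med [ 0.53  -0.056  0.044] lo [ 0.513 -0.101  0.038] hi [ 0.558 -0.04   0.074]
stud_tip 0.59 [276. 230.] 374 med [ 0.53  -0.056  0.047] lo [ 0.514 -0.08   0.04 ] hi [ 0.553 -0.04   0.074]
capped_port0 0.96 [292. 211.] 557 med [ 0.536 -0.132  0.062] lo [ 0.522 -0.158  0.039] hi [ 0.563 -0.12   0.093]
capped_port0 0.56 [255. 252.] 738 med [0.52  0.027 0.062] lo [0.507 0.001 0.041] hi [0.545 0.039 0.093]
fixture 0.78 [275. 262.] 2733 med [0.507 0.002 0.037] lo [ 0.487 -0.18   0.011] hi [0.565 0.068 0.04 ]
relay_module 0.52 [369. 169.] 50 med [ 0.536 -0.52   0.009] lo [ 0.524 -0.534  0.003] hi [ 0.549 -0.506  0.013]
relay_module 0.43 [354. 178.] 100 med [ 0.549 -0.441  0.014] lo [ 0.535 -0.475  0.005] hi [ 0.568 -0.43   0.022]
relay_module 0.15 [274. 230.] 412 med [ 0.53  -0.056  0.044] lo [ 0.513 -0.083  0.039] hi [ 0.553 -0.04   0.074]
flush_cutter 0.59 [274. 266.] 2625 med [0.507 0.005 0.037] lo [ 0.487 -0.178
[... 1092 characters left out ...]
3,  0.50745462, -0.23761109,  1.50023627,  0.12571082,
        1.1489267 , -0.15482688]), 'qd': array([ 1.27482192e-03, -7.78881650e-04, -8.66419538e-04,  6.14640792e-06,
        6.10983404e-04,  1.83074601e-03, -1.83416444e-04]), 'tau': array([-1.04513765e-03, -6.20275211e+01, -2.18549609e+00, -2.49941629e+01,
        1.37506379e-02,  2.12728664e-03,  2.88367175e-05]), 'tcp_pos': array([ 0.21061894, -0.58840311,  0.24999102]), 'eef_rot': array([-2.12437421e-05,  9.85266104e-01,  1.71028372e-01, -7.37955283e-06]), 'contact_force': array([-0.59026542, -0.07777344, -0.1574531 ]), 'wrist_torque': array([ 0.0088753 , -0.02304207, -0.02954016]), 'gripper_force': 0.0, 'width': 0.08522223706885336}
```

View pics/a.png

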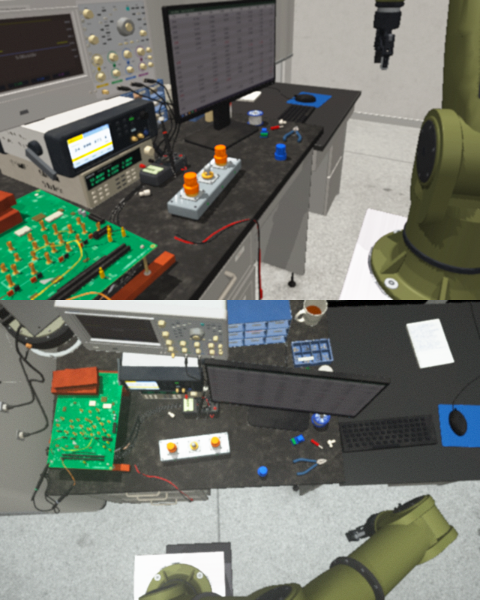

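The picture shows the open port in the middle of the fixture (scene 278,236; top 260,195) between two orange caps. The blue cap is near the bench edge (scene 375,204; top about 351,228), and a monitor stands behind the fixture. Next I'll refine the positions and check the monitor clearance.

```bash
python3 - <<'E'
from h import *
for c in ("scene","top"):
    f=np.load(f"pics/{c}0.npz"); im,d=f["im"],f["d"]
    i=vision.camera_info(c); K,R,t=map(np.array,(i["mtx"],i["R"],i["t"]))
    v,u=np.nonzero(d>0); z=d[v,u]; P=(np.linalg.inv(K)@np.array([u*z,v*z,z])-t[:,None]).T@R
    col=im[v,u].astype(int)
    def show(n,m): print(c,n,m.sum(),"mid",((np.percentile(P[m],4,axis=0)+np.percentile(P[m],96,axis=0))/2).round(4),"med",np.median(P[m],0).round(4),"span",np.ptp(P[m],axis=0).round(3)) if m.any() else print(n,"none")
    box=lambda x0,x1,y0,y1,z0,z1:(P[:,0]>x0)&(P[:,0]<x1)&(P[:,1]>y0)&(P[:,1]<y1)&(P[:,2]>z0)&(P[:,2]<z1)
    show("capA top",box(.49,.6,-.02,.06,.086,.1)); show("capB top",box(.49,.6,-.19,-.11,.086,.1))
    show("stud",box(.5,.58,-.09,-.04,.066,.085)); 
    show("blue top",box(.38,.5,-.35,-.25,.037,.05)); show("blue all",box(.38,.5,-.35,-.25,.008,.05)&(col[:,0]>col[:,2]+40))
    for y0 in np.arange(-.5,.2,.1):
        m=box(.3,.9,y0,y0+.1,.11,.8)
        if m.any(): print("tall y",round(y0,1),"xmin",np.percentile(P[m,0],1).round(3),"zmax",P[m,2].max().round(2))
E
```

```text
scene capA top 145 mid [0.5274 0.0188 0.0901] med [0.5263 0.0199 0.0917] span [0.028 0.03  0.008]
scene capB top 104 mid [ 0.5406 -0.1408  0.0902] med [ 0.54   -0.1382  0.0916] span [0.027 0.031 0.008]
scene stud 50 mid [ 0.534  -0.0605  0.0717] med [ 0.5329 -0.0589  0.0717] span [0.014 0.013 0.011]
scene blue top 85 mid [ 0.4331 -0.3114  0.0412] med [ 0.4317 -0.307   0.0432] span [0.028 0.028 0.008]
scene blue all 252 mid [ 0.4323 -0.3087  0.0273] med [ 0.4302 -0.303   0.0286] span [0.034 0.034 0.037]
tall y -0.5 xmin 0.609 zmax 0.44
tall y -0.4 xmin 0.625 zmax 0.44
tall y -0.3 xmin 0.641 zmax 0.45
tall y -0.2 xmin 0.657 zmax 0.46
tall y -0.1 xmin 0.713 zmax 0.46
tall y -0.0 xmin 0.725 zmax 0.47
tall y 0.1 xmin 0.73 zmax 0.47
top capA top 92 mid [0.529  0.0147 0.0906] med [0.5283 0.014  0.091 ] span [0.029 0.027 0.011]
top capB top 78 mid [ 0.543  -0.1437  0.0907] med [ 0.5419 -0.1446  0.0907] span [0.026 0.027 0.011]
top stud 24 mid [ 0.5355 -0.0649  0.0722] med [ 0.5349 -0.0648  0.0722] span [0.012 0.013 0.01 ]
top blue top 83 mid [ 0.4338 -0.3155  0.0428] med [ 0.4334 -0.3145  0.0424] span [0.028 0.028 0.012]
top blue all 133 mid [ 0.4319 -0.3141  0.0296] med [ 0.43   -0.313   0.0399] span [0.034 0.031 0.04 ]
tall y -0.5 xmin 0.61 zmax 0.45
tall y -0.4 xmin 0.625 zmax 0.45
tall y -0.3 xmin 0.641 zmax 0.47
tall y -0.2 xmin 0.658 zmax 0.48
tall y -0.1 xmin 0.717 zmax 0.48
tall y -0.0 xmin 0.726 zmax 0.48
tall y 0.1 xmin 0.731 zmax 0.48
```

```bash
python3 - <<'E'
from h import *
from scipy.spatial.transform import Rotation as Ro
i=vision.camera_info("wrist"); print(np.round(i["hand_eye"],4)); print(np.round(i["mtx"],1))
for yaw in range(-180,180,30):
    q=(Ro.from_euler("z",yaw,degrees=True)*Ro.from_quat([1,0,0,0])).as_quat(); q=q[[3,0,1,2]]
    r=[ctrl.ik(p,q) for p in ([.433,-.313,.2],[.433,-.313,.03],[.535,-.063,.2],[.535,-.063,.08])]
    print(yaw,[None if a is None else np.round(a,2).tolist() for a in (r[0],r[3])],[a is not None for a in r])
E
```

```text
[[-9.000e-04 -9.452e-01 -3.264e-01  8.290e-02]
 [ 1.000e+00 -7.000e-04 -8.000e-04 -4.000e-04]
 [ 6.000e-04 -3.264e-01  9.452e-01 -1.239e-01]
 [ 0.000e+00  0.000e+00  0.000e+00  1.000e+00]]
[[309.7   0.  319.7]
 [  0.  309.7 207.1]
 [  0.    0.    1. ]]
-180 [[1.2, 0.55, -0.97, 1.81, 0.52, 1.06, 1.61], [0.63, 0.72, -0.9, 1.93, 0.75, 0.86, 0.9]] [True, True, True, True]
-150 [[1.31, 0.66, -1.23, 1.81, 0.68, 1.17, 1.96], [0.76, 0.88, -1.23, 1.93, 0.96, 1.08, 1.21]] [True, True, True, True]
-120 [[-0.09, 0.67, 1.15, 1.82, -0.68, 1.12, -2.36], [0.76, 0.88, -1.23, 1.93, 0.96, 1.08, 1.73]] [True, True, True, True]
-90 [[0.46, 0.42, 0.17, 1.82, -0.09, 0.91, -2.47], [-0.56, 0.89, 1.15, 1.95, -0.98, 1.02, -2.08]] [True, True, True, True]
-60 [[0.55, 0.41, 0.04, 1.82, -0.02, 0.91, -2.02], [0.07, 0.57, -0.0, 1.94, 0.0, 0.63, -2.55]] [True, True, True, True]
-30 [[0.65, 0.41, -0.09, 1.81, 0.05, 0.92, -1.56], [0.16, 0.57, -0.13, 1.94, 0.12, 0.64, -2.14]] [True, True, True, True]
0 [[0.74, 0.42, -0.22, 1.81, 0.11, 0.92, -1.11], [0.24, 0.58, -0.25, 1.94, 0.23, 0.65, -1.73]] [True, True, True, True]
30 [[0.82, 0.43, -0.35, 1.81, 0.18, 0.93, -0.65], [0.32, 0.59, -0.37, 1.94, 0.33, 0.67, -1.31]] [True, True, True, True]
60 [[0.9, 0.44, -0.47, 1.81, 0.24, 0.95, -0.19], [0.4, 0.61, -0.51, 1.94, 0.45, 0.71, -0.9]] [True, True, True, True]
90 [[0.98, 0.46, -0.59, 1.81, 0.3, 0.97, 0.26], [0.48, 0.64, -0.63, 1.93, 0.55, 0.75, -0.47]] [True, True, True, True]
120 [[1.06, 0.48, -0.72, 1.81, 0.37, 0.99, 0.71], [0.54, 0.67, -0.74, 1.93, 0.63, 0.79, -0.03]] [True, True, True, True]
150 [[1.13, 0.51, -0.84, 1.81, 0.44, 1.02, 1.16], [0.6, 0.7, -0.85, 1.93, 0.71, 0.84, 0.41]] [True, True, True, True]
```

```bash
cat >> h.py <<'E'
from scipy.spatial.transform import Rotation as Ro
Q=(Ro.from_euler("z",90,degrees=True)*Ro.from_quat([1,0,0,0])).as_quat()[[3,0,1,2]]
def wrist():
    """wrist picture, world points per pixel (fisheye rays, depth), ray origin and world rays"""
    s=get_state(); im,d=vision.grab_frame("wrist"); i=vision.camera_info("wrist")
    H,K=np.array(i["hand_eye"]),np.array(i["mtx"])
    v,u=np.mgrid[:400,:640]; px=np.stack([u,v],-1).reshape(-1,1,2).astype(np.float64)
    x=(px[:,0]-K[:2,2])/K[[0,1],[0,1]]; th=np.linalg.norm(x,axis=1); 
    dirs=np.c_[x*(np.tan(th)/np.maximum(th,1e-9))[:,None],np.ones(len(x))]
    dirs[th>1.3]=np.nan
    Rt=Ro.from_quat(np.array(s["eef_rot"])[[1,2,3,0]]).as_matrix()
    W=Rt@H[:3,:3]; o=Rt@H[:3,3]+s["tcp_pos"]; rays=(dirs@W.T).reshape(400,640,3)
    P=o+rays*d[...,None]; P[d<=0]=np.nan
    return s,im,d,P,o,rays
def top(P,c,z0,z1,r=.03):
    m=(np.hypot(P[...,0]-c[0],P[...,1]-c[1])<r)&(P[...,2]>z0)&(P[...,2]<z1)
    if m.sum()<10: return m,None
    q=P[m]; cc,rr=cv2.minEnclosingCircle((q[:,:2]*1000).astype(np.float32))
    mid=(np.percentile(q,3,axis=0)+np.percentile(q,97,axis=0))/2
    return m,(m.sum(),mid.round(4),np.round(cc,1),round(rr,1),np.percentile(q[:,2],[10,50,90]).round(4))
E
python3 - <<'E'
from h import *
ctrl.movep([.433,-.30,.22],Q)
for k,p in enumerate(([.433,-.30,.22],[.433,-.314,.13])):
    if k: ctrl.movel(p)
    s,im,d,P,o,rays=wrist(); np.savez(f"pics/w{k}.npz",im=im,d=d,P=P,o=o,rays=rays)
    print(s["time"],s["tcp_pos"].round(4),s["contact_force"].round(2))
    print(top(P,(.433,-.313),.036,.052)[1])
    for r in models.masks_of("wrist","snap_cap")[:2]: print(r["p"],np.round(r["point"],1),r["mask"].sum(),np.nanmedian(P[r["mask"]],0).round(4))
    cv2.imwrite(f"pics/w{k}.png",im)
E
```

```text
2.1667 [ 0.4322 -0.3018  0.2199] [ 0.8  -1.12 -0.29]
(np.int64(598), array([ 0.4318, -0.3148,  0.0409]), array([ 431.8, -315.4]), 15.0, array([0.0405, 0.0419, 0.0428]))
0.91 [316.7 195. ] 975 [ 0.4319 -0.3093  0.0411]
3.025 [ 0.4334 -0.3141  0.1305] [ 0.03 -1.07 -0.03]
(np.int64(1107), array([ 0.4315, -0.3142,  0.0407]), array([ 431.8, -314.8]), 14.8, array([0.0407, 0.042 , 0.0428]))
0.85 [317.1 212.4] 1771 [ 0.4315 -0.3088  0.0412]
```

View pics/w1.png

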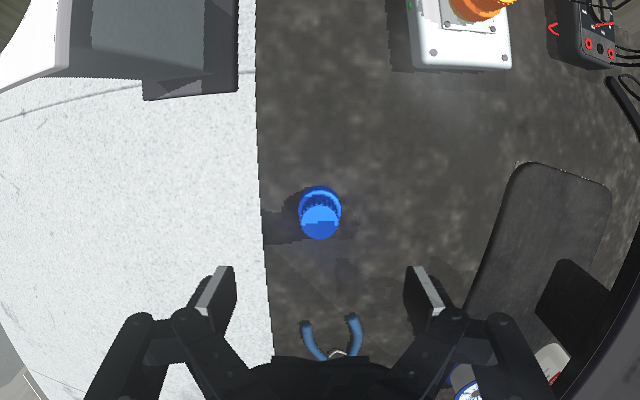

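The wrist view shows the blue cap at (319,212) with clear room for the fingers. The cutter handles are well beyond it at (330,335). Both views agree on the cap at (0.4317, -0.3146), top at 0.042, so I'll grasp it.

```bash
python3 - <<'E'
from h import *
ctrl.movel([.4317,-.3146,.038],max_speed=.12)
s=get_state(); print(s["time"],s["tcp_pos"].round(4),s["contact_force"].round(2))
ctrl.close_gripper(100); s=get_state(); print(s["time"],s["tcp_pos"].round(4),s["width"],s["gripper_force"])
ctrl.movel([.4317,-.3146,.20],max_speed=.15)
s,im,d,P,o,rays=wrist(); print(s["time"],s["tcp_pos"].round(4),s["width"],s["gripper_force"],s["contact_force"].round(2))
T=s["tcp_pos"]; print("held cap top rel TCP",top(P-T,(0,0),-.001,.012,.022)[1]); np.savez("pics/w2.npz",P=P-T,im=im)
ctrl.movep([.535,-.085,.20],Q)
for k,p in enumerate(([.535,-.085,.20],[.535,-.10,.18])):
    if k: ctrl.movel(p)
    s,im,d,P,o,rays=wrist(); np.savez(f"pics/w{3+k}.npz",im=im,d=d,P=P,o=o,rays=rays)
    print(s["time"],s["tcp_pos"].round(4)); print("stud",top(P,(.535,-.063),.060,.08)[1]); print("tip",top(P,(.535,-.063),.071,.08)[1])
    print("capA",top(P,(.528,.016),.086,.1)[1])
    print("flange",top(P,(.535,-.063),.0385,.0425,.036)[1])
    for r in models.masks_of("wrist","open_port")[:2]: print(r["p"],np.round(r["point"],1),r["mask"].sum(),np.nanmedian(P[r["mask"]],0).round(4))
cv2.imwrite("pics/w4.png",im)
E
```

```text
4.0417 [ 0.4322 -0.3147  0.0386] [-0.42  0.68  0.38]
4.6333 [ 0.4319 -0.3147  0.0387] 0.02477437752104987 97.82463490962982
5.8667 [ 0.4312 -0.3144  0.1992] 0.02499545636851199 98.24538320302963 [-0.74 -0.73 -1.34]
held cap top rel TCP (np.int64(2988), array([0.0005, 0.0006, 0.0052]), array([0.3, 3.4]), 20.8, array([0.0014, 0.0032, 0.0065]))
6.9083 [ 0.5346 -0.0869  0.1996]
stud (np.int64(298), array([ 0.5337, -0.0639,  0.0675]), array([533.2, -64.2]), 8.8, array([0.0665, 0.0714, 0.0736]))
tip (np.int64(172), array([ 0.5337, -0.0645,  0.0729]), array([533.9, -64.3]), 6.9, array([0.0714, 0.0725, 0.074 ]))
capA (np.int64(1100), array([0.5265, 0.0148, 0.0898]), array([526.4,  15. ]), 14.7, array([0.0889, 0.09  , 0.091 ]))
flange (np.int64(1365), array([ 0.5335, -0.0643,  0.0402]), array([533.3, -64.6]), 31.6, array([0.0392, 0.04  , 0.0411]))
0.92 [320.3 167. ] 2402 [ 0.5341 -0.0604  0.0408]
7.325 [ 0.5342 -0.1015  0.1794]
stud (np.int64(346), array([ 0.5336, -0.064 ,  0.0685]), array([533.9, -64. ]), 8.7, array([0.0675, 0.0716, 0.0736]))
tip (np.int64(206), array([ 0.5337, -0.0646,  0.0728]), array([533.7, -64.7]), 6.8, array([0.0714, 0.0725, 0.0739]))
capA (np.int64(1295), array([0.5265, 0.0149, 0.0897]), array([526.4,  15.2]), 14.7, array([0.0889, 0.09  , 0.0909]))
flange (np.int64(1618), array([ 0.5335, -0.0643,  0.0402]), array([533.1, -62. ]), 33.4, array([0.0392, 0.0401, 0.0411]))
0.73 [320.9 156.6] 2733 [ 0.5337 -0.0612  0.0408]
```

View pics/w4.png

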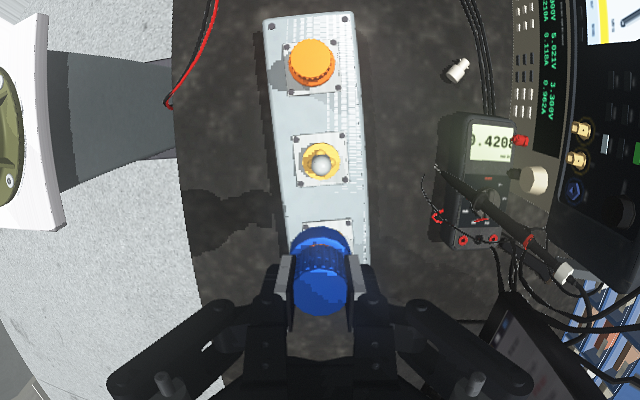

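The view shows the cap held squarely at (320,285) and the open stud at (320,163), with nothing in between. Before aligning, I'll check the cap's offset in the hand.

```bash
python3 - <<'E'
from h import *
f=np.load("pics/w2.npz"); P=f["P"]; im=f["im"].astype(int)
b=(im[...,0]>im[...,2]+60)&(np.hypot(P[...,0],P[...,1])<.03)
for z0,z1 in ((.002,.008),(-.012,-.004),(-.024,-.02),(-.036,-.026)):
    q=P[b&(P[...,2]>z0)&(P[...,2]<z1)]
    if len(q)>5: print(z0,len(q),np.percentile(q,[2,50,98],axis=0).round(4).tolist())
ctrl.movel([.5338,-.0645,.130],max_speed=.12); ctrl.pause(.3)
s=get_state(); print(s["time"],s["tcp_pos"].round(4),s["eef_rot"].round(4),s["contact_force"].round(2),s["width"])
E
```

```text
0.002 2083 [[-0.013, -0.0122, 0.0022], [-0.0012, 0.0007, 0.0032], [0.0102, 0.0123, 0.0044]]
-0.012 376 [[-0.0127, 0.0074, -0.0119], [-0.0012, 0.0122, -0.0079], [0.01, 0.0141, -0.0041]]
-0.024 502 [[-0.0157, 0.0067, -0.0239], [-0.0013, 0.0127, -0.0229], [0.0126, 0.0169, -0.0204]]
-0.036 404 [[-0.0166, 0.0045, -0.0357], [-0.0007, 0.0153, -0.0311], [0.0141, 0.0176, -0.0262]]
8.3833 [ 0.534  -0.065   0.1304] [4.000e-04 7.074e-01 7.068e-01 2.000e-04] [ 0.2  -0.83  0.82] 0.02510117464083377
```

```bash
python3 - <<'E'
from h import *
for k in range(4):
    s,im,d,P,o,rays=wrist(); T=s["tcp_pos"]; im_=im.astype(int); D=P-T
    b=(im_[...,0]>im_[...,2]+60)&(np.hypot(D[...,0],D[...,1])<.03)
    out=[]
    for z0,z1 in ((.002,.008),(-.024,-.02),(-.036,-.026)):
        q=D[b&(D[...,2]>z0)&(D[...,2]<z1)]; lo,hi=np.percentile(q,[2,98],axis=0); out+=[((lo+hi)/2)[0].round(4),hi[1].round(4)]
    q=top(P,(.535,-.063),.060,.078,.02)
    m=q[0]; lo,hi=(np.percentile(P[m],[2,98],axis=0) if m.sum()>5 else (np.zeros(3),)*2)
    print(s["time"],T.round(4),out,"stud rel tcp x",(((lo+hi)/2)-T)[0].round(4),lo.round(4),hi.round(4),m.sum())
cv2.imwrite("pics/w5.png",im[120:400,160:480])
E
```

```text
8.3833 [ 0.534  -0.065   0.1304] [np.float64(-0.0014), np.float64(0.0122), np.float64(-0.0015), np.float64(0.0169), np.float64(0.0027), np.float64(0.0173)] stud rel tcp x -0.0002 [ 0.5275 -0.0692  0.0602] [ 0.5402 -0.0564  0.0724] 116
8.4333 [ 0.534  -0.0649  0.1303] [np.float64(-0.0014), np.float64(0.0123), np.float64(-0.0015), np.float64(0.0166), np.float64(0.0083), np.float64(0.0169)] stud rel tcp x -0.0001 [ 0.5277 -0.0691  0.0602] [ 0.5401 -0.0561  0.0726] 116
8.4833 [ 0.5339 -0.0648  0.1302] [np.float64(-0.0015), np.float64(0.0124), np.float64(-0.0015), np.float64(0.0168), np.float64(0.0078), np.float64(0.0171)] stud rel tcp x 0.0005 [ 0.528  -0.0688  0.06  ] [ 0.5408 -0.0562  0.0731] 113
8.5333 [ 0.5339 -0.0647  0.1302] [np.float64(-0.0014), np.float64(0.0123), np.float64(-0.0016), np.float64(0.0167), np.float64(-0.0008), np.float64(0.0174)] stud rel tcp x 0.0001 [ 0.5279 -0.0688  0.0602] [ 0.54   -0.0562  0.0734] 107
```

View pics/w5.png

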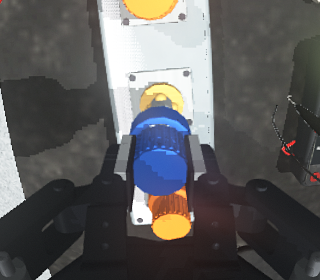

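```bash
python3 - <<'E'
from h import *
from scipy.optimize import least_squares
def fit(q,r):
    c0=q[:,:2].mean(0)-[0,r/2]
    g=least_squares(lambda c:(np.hypot(*(q[:,:2]-c).T)-r)*1e3,c0,loss="soft_l1",f_scale=.5); return g.x.round(4),np.percentile(np.abs(g.fun),70).round(2),len(q)
for k in range(3):
    s,im,d,P,o,rays=wrist(); T=s["tcp_pos"]; D=P-T; im_=im.astype(int)
    rr=np.hypot(D[...,0],D[...,1]); blue=im_[...,0]>1.3*im_[...,2]+8
    sk=blue&(rr<.03)&(D[...,2]>-.037)&(D[...,2]<-.0245)&(D[...,1]>.003)
    st=(rr<.02)&(P[...,2]>.058)&(P[...,2]<.066)
    print(T.round(4),"skirt",fit(D[sk],.018),np.percentile(D[sk],[1,99],axis=0).round(4)[:,0],"stud",fit(D[st],.008) if st.sum()>8 else 0,np.percentile(D[st],[2,98],axis=0).round(4)[:,0])
cv2.imwrite("pics/w6.png",cv2.resize(im[190:340,240:400],(640,600),interpolation=cv2.INTER_NEAREST))
E
```

```text
[ 0.5338 -0.0647  0.1301] skirt (array([-0.0015, -0.001 ]), np.float64(0.33), 511) [-0.0172  0.0149] stud (array([-0.0001,  0.0002]), np.float64(0.61), 135) [-0.0078  0.0097]
[ 0.5338 -0.0646  0.1301] skirt (array([-0.0015, -0.001 ]), np.float64(0.35), 515) [-0.0174  0.0149] stud (array([-0.0001,  0.0002]), np.float64(0.76), 134) [-0.0087  0.0097]
[ 0.5338 -0.0646  0.13  ] skirt (array([-0.0015, -0.001 ]), np.float64(0.33), 511) [-0.0173  0.0149] stud (array([-0.0002,  0.    ]), np.float64(0.67), 132) [-0.0075  0.0093]
```

View pics/w6.png

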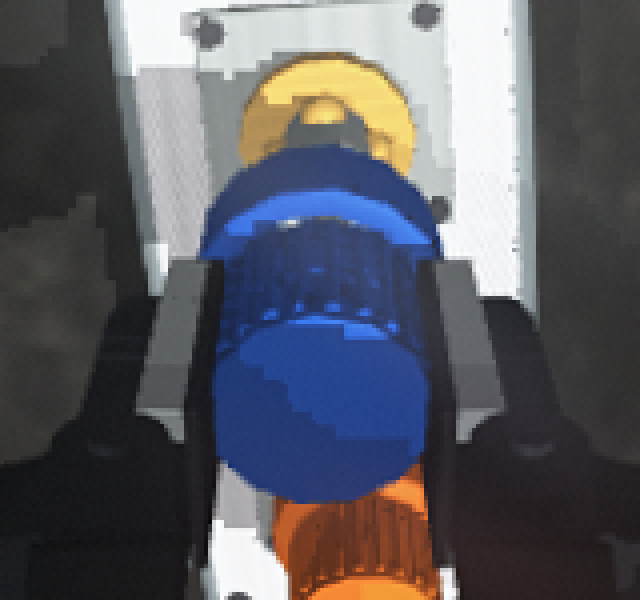

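The cap hangs at crop x of about 322, while the collar and stud are at about 327. That puts the stud roughly 1.4 mm to +x of the held cap, which matches the fits: a shared camera bias, with the fingers having centred the cap. I'll shift the cap accordingly and descend in steps, watching the force.

```bash
python3 - <<'E'
from h import *
X,Y=.5350,-.0639
ctrl.movel([X,Y,.120],max_speed=.05); ctrl.pause(.15)
def st():
    s=get_state(); print(round(s["time"],2),(s["tcp_pos"]*1e3).round(1),s["contact_force"].round(1),s["wrist_torque"].round(2),round(s["width"],4)); return s
s=st()
for z in np.arange(.116,.0965,-.003):
    ctrl.movel([X,Y,z],max_speed=.03); s=st(); f=s["contact_force"]
    if np.hypot(f[0],f[1])>8 or f[2]>8: print("stop"); break
E
```

```text
9.23 [535.1 -63.9 120. ] [ 0.2  0.6 -0.1] [ 0.03 -0.03  0.02] 0.0249
9.52 [534.9 -63.9 115.8] [-0.4 -0.5 -0.8] [0.04 0.01 0.06] 0.0251
9.77 [534.9 -63.9 112.8] [-0.1 -0.1 -0.3] [-0.01  0.01 -0.  ] 0.025
10.02 [534.8 -63.9 109.8] [-0.7 -0.3 -0.4] [ 0.02 -0.01 -0.06] 0.0251
10.27 [534.9 -63.9 106.8] [ 0.  -0.7 -0.1] [-0.03  0.03  0.01] 0.0253
10.52 [534.9 -63.9 103.8] [-0.2  1.  -0.7] [-0.02 -0.02 -0.02] 0.0249
10.77 [534.9 -63.9 100.8] [-0.8  0.8 -0. ] [0.01 0.02 0.02] 0.025
11.02 [534.9 -63.9  97.8] [ 0.3  0.1 -0.8] [0.01 0.02 0.03] 0.025
```

The cap has threaded 15 mm onto the stud with no side force. Now I'll press through the click and on to the collar's stop.

```bash
python3 - <<'E'
from h import *
X,Y=.5350,-.0639
def st():
    s=get_state(); print(round(s["time"],2),(s["tcp_pos"]*1e3).round(1),s["contact_force"].round(1),s["wrist_torque"].round(2),round(s["width"],4)); return s
for z in np.arange(.097,.0779,-.001):
    ctrl.movel([X,Y,z],max_speed=.02); s=st(); f=s["contact_force"]
    if np.hypot(f[0],f[1])>15 or f[2]>25: print("stop"); break
ctrl.pause(.3); st()
E
```

```text
11.27 [535.1 -63.9  97. ] [-0.3  0.2  0.1] [-0.01 -0.06 -0.03] 0.025
11.52 [535.3 -64.   96.6] [-0.4  0.1  5.7] [-0.12  0.27 -0.01] 0.0252
11.77 [535.6 -63.9  96. ] [-1.9 -1.2  8.9] [-0.1   0.34 -0.05] 0.0251
12.02 [535.6 -63.9  95. ] [-1.2 -0.   8.2] [-0.12  0.38  0.01] 0.025
12.27 [535.4 -63.9  93.8] [-1.3 -0.7  6.2] [-0.1   0.31 -0.06] 0.0253
12.52 [535.3 -63.9  92.3] [0.  0.2 2.2] [-0.13  0.01  0.03] 0.0253
12.77 [535.  -64.   90.4] [ 1.8 -0.4 -6.3] [-0.11 -0.52 -0.  ] 0.0247
13.02 [534.6 -63.9  89.1] [  3.9  -0.2 -13.3] [-0.08 -0.77  0.03] 0.0255
13.27 [534.6 -63.9  88.5] [  2.3  -0.2 -13.6] [-0.11 -0.64 -0.01] 0.0247
13.52 [534.6 -64.   87.8] [  1.2   0.2 -11.6] [-0.19 -0.4   0.05] 0.0249
13.77 [534.8 -64.   87.2] [-1.5 -1.6 -6.4] [-0.11  0.14  0.01] 0.0251
14.02 [535.  -63.9  86.7] [-2.5 -0.9  5.7] [-0.16  0.76 -0.  ] 0.025
14.27 [535.2 -63.9  85.7] [-4.3 -1.1  7.8] [-0.16  0.91 -0.04] 0.0248
14.52 [535.2 -63.9  84.9] [-4.  -0.7  8.9] [-0.24  0.99 -0.  ] 0.0252
14.77 [535.2 -63.8  84.6] [-6.3 -1.3 17. ] [-0.18  1.43  0.01] 0.0252
15.02 [535.2 -63.9  84.4] [-8.7 -0.9 25.4] [-0.19  2.07 -0.01] 0.0247
stop
15.32 [535.2 -63.8  84.4] [-8.7 -0.1 25.6] [-0.25  2.09 -0.02] 0.0248
```

```bash
python3 - <<'E'
from h import *
s,im,d,P,o,rays=wrist(); D=P-s["tcp_pos"]
m=(np.hypot(D[...,0],D[...,1])<.010)&(abs(D[...,2])<.02)
print("cap top z",np.nanmedian(P[m][:,2]).round(4),"expected .088; earlier rel TCP .0032, now",np.nanmedian(D[m][:,2]).round(4))
sk=(np.hypot(D[...,0],D[...,1]-0)<.022)&(D[...,1]>.012)&(im[...,0]>1.3*im[...,2]+8)
print("lowest skirt z",np.percentile(P[sk][:,2],[1,5]).round(4))
im2,_=vision.grab_frame("scene"); cv2.imwrite("pics/end.png",np.hstack([cv2.resize(im[120:360,220:420],(400,480)),cv2.resize(im2[150:300,200:360],(400,480))]))
E
```

```text
cap top z 0.0878 expected .088; earlier rel TCP .0032, now 0.0034
lowest skirt z [0.0477 0.0497]
```

View pics/end.png

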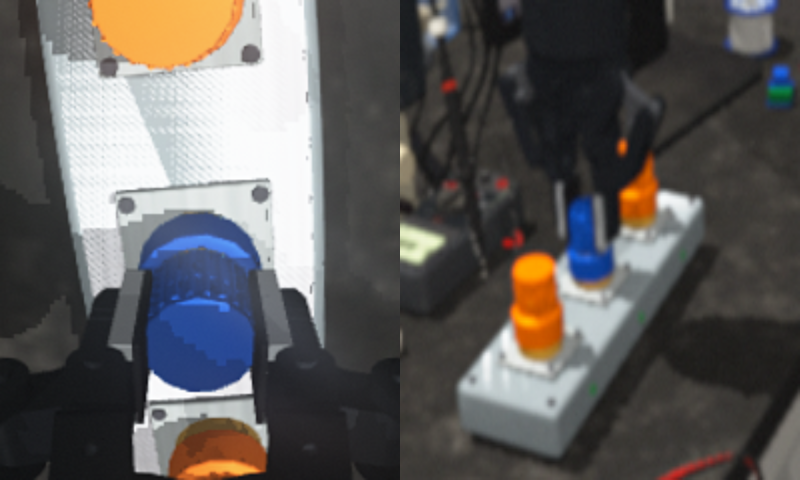

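The cap sits upright on the middle port at the same height as its orange neighbours: top at 0.0878 against 0.088 expected. It hasn't slipped in the grip and is pressed at 25 N, so I'm handing in.

```bash
python3 -c "
from h import *
s=get_state();print(s['time'],s['contact_force'].round(1));print(ticket.close_job())"
```

```text
15.4167 [-8.2 -1.5 26. ]
the job is handed in; nothing more can be done
None
```

The blue cap clicked onto the open middle port and I handed in at 15.4 s, still gripping it and pressing at about 26 N; force and height readings show the collar on its stop, and nothing else was touched.

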